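# Make up the tasting tray

## Robot

A 6-joint arm with a two-finger parallel gripper is mounted at the origin on a cart in front of the work surface, level with it; the furniture and walls round the work are solid. World frame = base frame: x ahead of the robot, y to its left, z up, the work surface at z = 0. Lengths are in m, angles in rad, forces in N, time in s.
With the tool pointing down it reaches from about 0.325 to 0.75 m from the base axis. Payload 7.6 kg.
Tool frame: the origin (TCP) lies at the very end of the fingers, on their centre line; the grasp point (between the pads) lies 19 mm behind it; z points along the fingers, y is the line along which they close (so a half turn about z gives the same grasp; the last joint's range is limited). The gripper opens to 85 mm and grips with 20 to 120 N. Pads are 22 mm wide; open, the fingers measure 114 mm over their backs; the gripper's body (76 mm by 85 mm) begins 54 mm behind the grasp point. The pads swing forward as they close: fully open they stand 13 mm farther back than shut.
Start: joints at [-1.282, 0.052, 1.401, -0, 1.689, -0.07], TCP at [0.184, -0.492, 0.231] pointing down, gripper open.
Joint ranges: [-2.9, 2.9], [-0.91, 2.17], [0.12, 2.37], [-1.06, 4.2], [0.26, 2.73], [-2.93, 2.93]. Speed limits (rad/s): [2.57, 2.57, 3.01, 3.14, 3.14, 3.14].

## Interface

Orientations are given as a unit quaternion [w, x, y, z].
In Python, from workcell import arm, get_image, camera_model, find_in, tip_of gives the robot as it stands.
- The arm moves only by the tool carry_out, never from a script. Its argument "motion" is a list of rows, each an object of numbers: "x", "y", "z": the shift along the world's x, y, z in m; "ax", "ay", "az": the turn, a rotation vector about the world's x, y, z in rad. A call has 1 to 10 rows; each row shifts and turns the commanded pose from where the row before left it; what a row does not reach is not made up. A row lasts 1/8 s, in which the tool goes at most 62.5 mm and 10.7 degrees, less where a joint would pass 70% of its speed; a pose out of reach is approached as far as the arm can. A call with a gripper value outside its range is refused whole. "jaw" is the opening, from 0 (shut) to 1 (fully open), set as the call begins (left out, the last holds). The fingers move at their own pace and stop on an object; the grip force is fixed at half the most. Time passes only in rows, so rows that do not move let the fingers close. It gives the time, the measured TCP pose, the force, the opening and the grip force at its end, in the units of the state.
- arm.sense(): the state, without advancing time (a new reading comes with each control period).
- get_image(name): name is "scene" or "top" or "wrist"; returns the picture (384x512x3 uint8, red, green, blue); there is no depth.
- camera_model(name): a dict with "intrinsics" (3x3 intrinsics, pixels), "extrinsics" (4x4, takes a point from camera to world coordinates); the wrist camera has in their place "hand_eye" (4x4, takes a point from camera to tool coordinates, whose origin is the TCP and whose axes are the flange's). Camera axes: x right, y up, looking along -z (the intrinsics and any distortion apply to the point x, -y, -z); pixel columns grow to the right and rows downward; lengths in m; the calibration is good to about 2 mm. A picture is of the moment at which its call begins: read the wrist's pose just before it. camera_model takes no time and is no camera call.
- arm.job_done(): hands the job in; it is judged then, once.
Trained networks look in the newest picture that a camera, given by its name, has taken for a name from the list of things; names that differ only in an ending like _2 or _b are one class to them, and where a whole thing is asked for, a point or a joint stands for the part that bears it (a point fixed in the world has none). Each returns a list of dicts, best first, with "p" (0 to 1); they miss things now and then, are a little off and sometimes report something else, mostly with a low value. They report only what shows in the picture. A call takes as long as a camera call.
- find_in(camera, label): "position" ([x, y, z] in m, in the coordinates of the camera as it stood for that picture, good to about 4 mm: the middle of the surface that is visible of it).
- tip_of(camera, label): "position" ([x, y, z] in m, in the coordinates of the camera as it stood for that picture, good to about 4 mm: a listed point, or the origin of a listed thing).
The state is a dict: "clock": time; "joint_pos": joint angles; "joint_velocities": joint speeds; "joint_efforts": joint torques, N m; "tcp_pos": TCP position; "tool_rot": TCP orientation; "ft_force": force on the tool from outside, world axes, zero at the start; "moment": the same for the moment, N m; "gripper_width": opening from 0.0 (shut) to 1.0 (fully open); "grip_force": force on a finger pad.
Only numpy, scipy, OpenCV 4.12 (cv2) and the standard library are available. Lean on these libraries where they do the work, as an engineer would, in place of code of your own. Each camera call takes 0.05 s, during which the arm holds its last target. There are 200 camera calls.

## Task

Make up the tasting order: stand the three disc-shaped pastry rolls that are on their rims in a row in the oak tray, faces along the tray's length so that they stand upright between its long walls, the chocolate-and-nut one in the middle with its nuts still on top and a plain one towards each end, and stand the tall barrel-shaped roll upright in the centre of the foil tart tin. Set everything down gently without dropping it, and leave the two rolls that lie flat where they are.

Things in the scene. Friction and masses are not known exactly. Their poses are not given: they have to be found in the camera images.
- oak_tray: Oak tray on the table, fixed: 102 mm wide (its x), 315 mm long (its y), 26 mm high, walls 7 mm. Origin: centre of the underside; inner floor 6 mm above it, 88 by 300 mm. A disc roll with its x along the tray's y fits between the long walls with a few mm of play, its rim on the floor (roll origin 6 mm above the tray's); the walls keep it from rolling.
- tart_tin: Round crimped foil tart tin on the table, fixed: 87 mm across at the rim, 15 mm high, open; the rim and flared side are no obstacle. The flat floor is 60 mm across, its top 2 mm above the origin, which is the centre of the underside. Obstacles: a scale 112 mm high at x 0.33 to 0.62, y -0.18 to 0.05; a tall stand mixer at x over 0.55, y over 0.26: carry past it on the robot's side.
- plain_roll_a: Plain golden laminated pastry roll. It is a disc standing on its rim: 54 mm thick, about 92 mm across, 90 mm high; the two round, nearly flat faces look along +x and -x, and it is pinched across them. Origin at the underside, centre; z up. Free, 0.07 to 0.18 kg.
- plain_roll_b: Another plain golden laminated pastry roll, as good as the first. It is a disc standing on its rim: 53 mm thick, about 96 mm across, 90 mm high; the two round, nearly flat faces look along +x and -x, and it is pinched across them. Origin at the underside, centre; z up. Free, 0.07 to 0.18 kg.
- choc_roll: Pastry roll with its upper half dipped in chocolate and chopped nuts on top. It is a disc standing on its rim: 55 mm thick, about 93 mm across, 97 mm high; the two round, nearly flat faces look along +x and -x, and it is pinched across them. Origin at the underside, centre; z up. Free, 0.07 to 0.18 kg.
- barrel_roll: Tall, slim plain pastry roll, barrel-shaped, standing on end: 61 mm across at the widest (mid-height), 71 mm high. Origin at the centre of the underside, z up its axis. Free, 0.07 to 0.15 kg.
- flat_roll_a: A plain pastry roll lying flat on the table on one of its round faces: 88 to 90 mm across and 47 mm high, still to be finished, to be left where it is. Origin at the centre of the underside. Free.
- flat_roll_b: A plain pastry roll lying flat on the table on one of its round faces: 88 to 91 mm across and 46 mm high, still to be finished, to be left where it is. Origin at the centre of the underside. Free.

How it is judged:
At the end, for the whole second after the job is handed in: Disc rolls upright (0.35 rad) on the tray floor, 15 mm from its centre line, faces along it (0.25 rad): chocolate within 30 mm of the middle, a plain one 45 to 140 mm to each side. Barrel upright (0.15 rad), 13 mm from the tin centre. All released, at rest; flat rolls moved under 20 mm (x of plain_roll_a in the frame of oak_tray between -0.015 and 0.015 m and z of each of plain_roll_a, plain_roll_b, choc_roll in the frame of oak_tray below 0.014 m and angle between each of plain_roll_a, plain_roll_b, choc_roll's own z axis and vertical below 0.35 rad and angle between the x axis of each of plain_roll_a, plain_roll_b, choc_roll and the y axis of oak_tray, either way round below 0.25 rad and x of plain_roll_b in the frame of oak_tray between -0.015 and 0.015 m and x of choc_roll in the frame of oak_tray between -0.015 and 0.015 m and y of choc_roll in the frame of oak_tray between -0.03 and 0.03 m and ((y of plain_roll_a in the frame of oak_tray between 0.045 and 0.14 m and y of plain_roll_b in the frame of oak_tray between -0.14 and -0.045 m) or (y of plain_roll_b in the frame of oak_tray between 0.045 and 0.14 m and y of plain_roll_a in the frame of oak_tray between -0.14 and -0.045 m)) and horizontal distance between barrel_roll and tart_tin below 0.013 m and height (world z) of barrel_roll below 0.008 m and angle between barrel_roll's own z axis and vertical below 0.15 rad and linear speed of each of plain_roll_a, plain_roll_b, choc_roll, barrel_roll below 0.02 m/s and contact force between each of plain_roll_a, plain_roll_b, choc_roll, barrel_roll and the fingers below 0.1 N and distance of each of flat_roll_a, flat_roll_b from where it was at the start of the episode below 0.02 m); the robot touches nothing.
It fails at once if a roll that lies flat is shifted by more than 20 mm (distance of any of flat_roll_a, flat_roll_b from where it was at the start of the episode above 0.02 m).
It fails at once if a pastry is dropped: it falls freely by more than about 4 cm ((linear speed of plain_roll_a above 0.9 m/s and contact force between plain_roll_a and the fingers below 0.1 N) or (linear speed of plain_roll_b above 0.9 m/s and contact force between plain_roll_b and the fingers below 0.1 N) or (linear speed of choc_roll above 0.9 m/s and contact force between choc_roll and the fingers below 0.1 N) or (linear speed of barrel_roll above 0.9 m/s and contact force between barrel_roll and the fingers below 0.1 N)).
It also fails if it takes over 120 s, if anything falls off the work surface, if the arm or the gripper's body presses on something with over 40 N, if the wrist force passes 120 N, or if a joint passes its speed limit or range.

## Working session

There is one attempt and no reset: what is moved stays moved. The work goes in short steps, Python scripts to look and compute and a tool call to move; the robot and the scene stay as the last step left them, time stands still between calls to the robot, and variables do not carry over. Pictures are saved under pics/ and viewed, at most 14 in all, crops included, and the job is handed in when it is done.

Besides the shell and the picture viewer there is one more tool, called by a JSON object that holds its "fn" and its "kwargs". carry_out: Moves the arm, as the interface text tells. Its arguments: {"type":"object","properties":{"motion":{"type":"array","items":{"type":"object","properties":{"x":{"type":"number"},"y":{"type":"number"},"z":{"type":"number"},"ax":{"type":"number"},"ay":{"type":"number"},"az":{"type":"number"}}}},"jaw":{"type":"number"}},"required":["motion"]}

```bash
mkdir -p pics; cat > h.py <<'E'
import numpy as np, cv2
from workcell import arm,get_image,camera_model,find_in,tip_of
def cam(n):
    m=camera_model(n)
    if 'extrinsics' in m: return np.array(m['intrinsics']),np.array(m['extrinsics'])
    from scipy.spatial.transform import Rotation as R
    s=arm.sense();q=s['tool_rot'];T=np.eye(4);T[:3,:3]=R.from_quat([q[1],q[2],q[3],q[0]]).as_matrix();T[:3,3]=s['tcp_pos']
    return np.array(m['intrinsics']),T@np.array(m['hand_eye'])
def save(n,f):
    im=get_image(n);cv2.imwrite('pics/'+f,im[:,:,::-1]);return im
def ray(K,E,u,v,z):
    d=E[:3,:3]@(np.array([1,-1,-1])*(np.linalg.inv(K)@[u,v,1]));o=E[:3,3];return o+d*(z-o[2])/d[2]
def w(E,p): return (E@np.r_[p,1])[:3]
E
python3 - <<'E'
from h import *
np.set_printoptions(precision=3,suppress=True)
print(arm.sense())
for n in ['top','scene']:
    print(n,camera_model(n).keys()); K,E=cam(n);print(K,E);save(n,n+'0.png')
    for l in ['oak_tray','tart_tin','plain_roll_a','choc_roll','barrel_roll','flat_roll_a']:
        for f in (tip_of,find_in):
            print(l,f.__name__,[(round(d['p'],2),w(E,d['position'])) for d in f(n,l)])
E
```

```text
{'clock': 0.0, 'joint_pos': array([-1.282,  0.053,  1.402,  0.   ,  1.689, -0.07 ]), 'joint_velocities': array([ 0.002,  0.002,  0.002,  0.001, -0.001, -0.001]), 'joint_efforts': array([  0.001, -38.167, -36.018,  -0.   ,   0.006,  -0.   ]), 'tcp_pos': array([ 0.184, -0.491,  0.23 ]), 'tool_rot': array([-0.001,  0.984,  0.178, -0.   ]), 'ft_force': array([-0.525,  0.324, -0.813]), 'moment': array([-0.013,  0.018, -0.01 ]), 'grip_force': 0.0, 'gripper_width': 0.9989220691364297}
top dict_keys(['intrinsics', 'extrinsics'])
[[385.841   0.    256.238]
 [  0.    385.841 190.462]
 [  0.      0.      1.   ]] [[-0.018  0.985 -0.173  0.34 ]
 [-1.    -0.017  0.005  0.052]
 [ 0.002  0.173  0.985  1.019]
 [ 0.     0.     0.     1.   ]]
oak_tray call [(0.87, array([ 0.512, -0.327,  0.007]))]
oak_tray call [(0.58, array([ 0.507, -0.333,  0.01 ]))]
tart_tin call [(0.92, array([0.534, 0.124, 0.   ]))]
tart_tin call [(0.6, array([ 0.536,  0.123, -0.001]))]
plain_roll_a call [(0.83, array([ 0.398,  0.149, -0.002])), (0.62, array([0.678, 0.135, 0.001]))]
plain_roll_a call [(0.75, array([0.394, 0.146, 0
[... 919 characters left out ...]
[(0.69, array([ 0.534,  0.126, -0.   ]))]
tart_tin call [(0.77, array([0.536, 0.124, 0.002]))]
plain_roll_a call [(0.88, array([0.677, 0.135, 0.003])), (0.78, array([0.398, 0.155, 0.001]))]
plain_roll_a call [(0.76, array([0.38 , 0.155, 0.079]))]
choc_roll call [(0.91, array([ 0.696, -0.053, -0.001]))]
choc_roll call [(0.94, array([ 0.683, -0.048,  0.077])), (0.49, array([0.658, 0.137, 0.072]))]
barrel_roll call [(0.67, array([0.467, 0.378, 0.003]))]
barrel_roll call [(0.96, array([0.457, 0.376, 0.067]))]
flat_roll_a call [(0.85, array([0.523, 0.258, 0.002])), (0.7, array([ 0.356,  0.292, -0.003]))]
flat_roll_a call [(0.79, array([0.345, 0.296, 0.043])), (0.59, array([0.509, 0.254, 0.043]))]
```

View pics/top0.png

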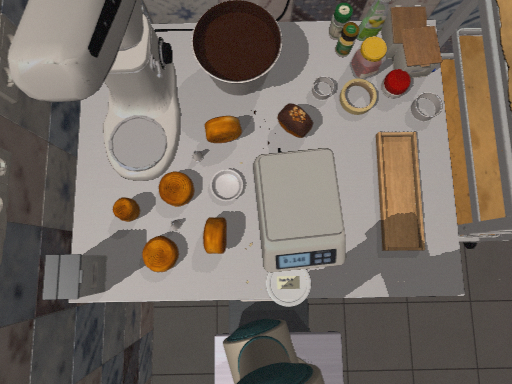

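View pics/scene0.png

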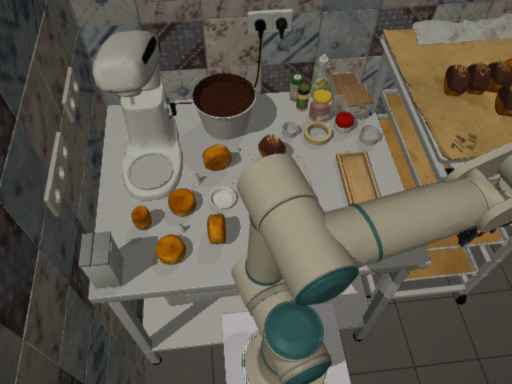

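The top view shows the tray at right (columns 377–425, rows 130–250) with its length nearly along world x. The plain rolls are at (215,235) and (223,129), choc at (295,120), barrel at (125,208), tin at (227,185), flat rolls at (176,188) and (160,253). The scene view agrees. Next I need the yaw angles, so I'll rectify crops onto a metric grid.

```bash
python3 - <<'E'
from h import *
im=cv2.imread('pics/top0.png');K,E=cam('top')
W=np.linalg.inv(E)
def rect(cx,cy,z,half,S):
    # image right=-y, up=+x
    g=np.linspace(-half,half,S);Y,X=np.meshgrid(cy-g,cx-g);P=np.stack([X,Y,np.full_like(X,z),np.ones_like(X)],-1)@W.T
    u=K[0,0]*P[...,0]/-P[...,2]+K[0,2];v=K[1,1]*-P[...,1]/-P[...,2]+K[1,2]
    return cv2.remap(im,u.astype('f4'),v.astype('f4'),cv2.INTER_CUBIC)
S=260
t=[rect(.398,.150,.08,.075,S),rect(.678,.135,.08,.075,S),rect(.697,-.055,.09,.075,S),rect(.467,.38,.07,.075,S),rect(.534,.124,.015,.075,S),rect(.512,-.329,.026,.2,S)]
for i in t:
    cv2.line(i,(130,125),(130,135),(255,0,0),1);cv2.line(i,(125,130),(135,130),(255,0,0),1)
o=np.vstack([np.hstack(t[:3]),np.hstack(t[3:])]);cv2.imwrite('pics/rect.png',o)
for n,i in zip('AB',t[:2]):
    h=cv2.cvtColor(i,cv2.COLOR_BGR2HSV);m=((h[...,1]>150)&(h[...,2]>90)).astype('u1')
    c=max(cv2.findContours(m,0,2)[0],key=cv2.contourArea);print(n,cv2.minAreaRect(c),cv2.fitEllipse(c))
E
```

```text
A ((122.4857177734375, 133.49957275390625), (80.96695709228516, 143.76988220214844), 1.6365771293640137) ((124.25138854980469, 134.30120849609375), (86.6418228149414, 163.41748046875), 0.667047917842865)
B ((137.29026794433594, 152.08035278320312), (119.02759552001953, 152.62315368652344), 78.90628051757812) ((136.634765625, 148.82528686523438), (117.38140869140625, 163.68881225585938), 82.58920288085938)
```

View pics/rect.png

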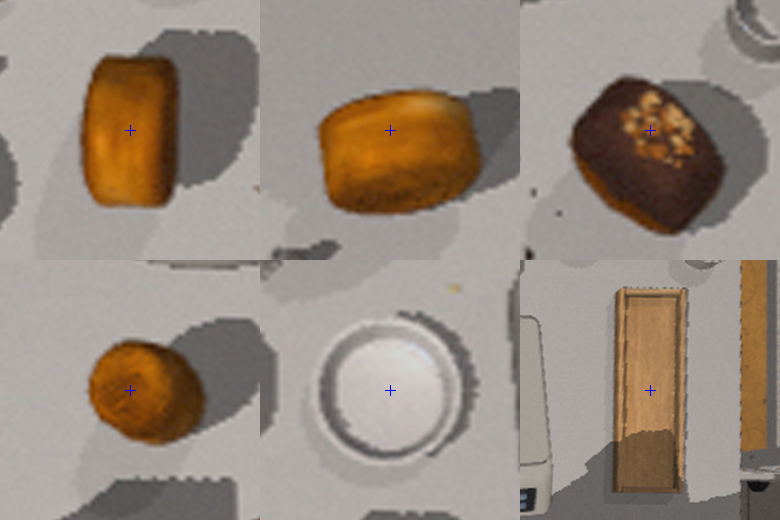

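Measured yaws from the rectified view: A's closing axis is about −92°, B's about +10°, choc's about −42°, and the tray's about −1.5°. The tray measures 314 mm long, matching the 315 mm given. Moving to hover over roll A.

{"fn": "carry_out", "kwargs": {"jaw": 1, "motion": [{"x": 0.04,"y": 0.04},{"x": 0.04,"y": 0.04},{"x": 0.04,"y": 0.04},{"x": 0.04,"y": 0.04},{"x": 0.04,"y": 0.045,"az": -0.04},{"x": 0.02,"y": 0.045,"az": -0.05},{"y": 0.045,"az": -0.05},{"y": 0.045,"az": -0.05},{"y": 0.045,"az": -0.05},{"y": 0.045,"az": -0.05}]}}

```text
validation failed for argument at $.mo...
```

{"fn": "carry_out", "kwargs": {"motion": [{"y": 0.045,"az": -0.05},{"y": 0.045,"az": -0.05},{"y": 0.045},{"y": 0.045},{"y": 0.03},{"x": -0.006},{}]}}

```text
validation failed for argument at $.mo...
```

```bash
python3 - <<'E'
from h import *
np.set_printoptions(precision=3,suppress=True)
s=arm.sense();print(s['clock'],s['tcp_pos'],s['tool_rot']); K,E=cam('wrist');print(K,E);save('wrist','w1.png')
for l in ['plain_roll_a','flat_roll_a','barrel_roll']:
    print(l,[(round(d['p'],2),w(E,d['position'])) for d in tip_of('wrist',l)])
E
```

```text
1.3 [ 0.184 -0.492  0.231] [0.    0.984 0.178 0.   ]
[[297.161   0.    257.524]
 [  0.    297.161 199.66 ]
 [  0.      0.      1.   ]] [[ 0.352  0.901  0.256  0.25 ]
 [-0.936  0.339  0.095 -0.468]
 [-0.001 -0.273  0.962  0.373]
 [ 0.     0.     0.     1.   ]]
plain_roll_a []
flat_roll_a []
barrel_roll []
```

View pics/w1.png

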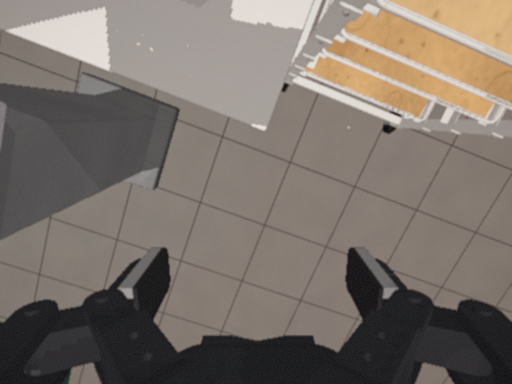

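The wrist view shows only the floor, because the arm has not moved. The move was refused, probably because each row needs all six keys.

{"fn": "carry_out", "kwargs": {"jaw": 1, "motion": [{"x": 0.04,"y": 0.04,"z": 0,"ax": 0,"ay": 0,"az": 0},{"x": 0.04,"y": 0.04,"z": 0,"ax": 0,"ay": 0,"az": 0},{"x": 0.04,"y": 0.04,"z": 0,"ax": 0,"ay": 0,"az": 0},{"x": 0.04,"y": 0.04,"z": 0,"ax": 0,"ay": 0,"az": 0},{"x": 0.04,"y": 0.045,"z": 0,"ax": 0,"ay": 0,"az": -0.04},{"x": 0.02,"y": 0.045,"z": 0,"ax": 0,"ay": 0,"az": -0.05},{"x": 0,"y": 0.045,"z": 0,"ax": 0,"ay": 0,"az": -0.05},{"x": 0,"y": 0.045,"z": 0,"ax": 0,"ay": 0,"az": -0.05},{"x": 0,"y": 0.045,"z": 0,"ax": 0,"ay": 0,"az": -0.05},{"x": 0,"y": 0.045,"z": 0,"ax": 0,"ay": 0,"az": -0.05}]}}

```text
clock: 2.75
tcp_pos: [0.4042, -0.0602, 0.2315]
tool_rot: [0.0, 0.999, 0.033, 0.0]
ft_force: [0.9, 0.4, 0.6]
gripper_width: 1.0
grip_force: 0.0
```

{"fn": "carry_out", "kwargs": {"motion": [{"x": 0,"y": 0.045,"z": 0,"ax": 0,"ay": 0,"az": -0.05},{"x": 0,"y": 0.045,"z": 0,"ax": 0,"ay": 0,"az": -0.05},{"x": 0,"y": 0.045,"z": 0,"ax": 0,"ay": 0,"az": 0},{"x": 0,"y": 0.045,"z": 0,"ax": 0,"ay": 0,"az": 0},{"x": -0.006,"y": 0.03,"z": 0,"ax": 0,"ay": 0,"az": 0},{"x": 0,"y": 0,"z": 0,"ax": 0,"ay": 0,"az": 0}]}}

```text
clock: 3.5
tcp_pos: [0.398, 0.1498, 0.2313]
tool_rot: [-0.0, 1.0, -0.014, -0.0]
ft_force: [0.0, -0.5, -0.8]
gripper_width: 0.997
grip_force: 0.0
```

```bash
python3 - <<'E'
from h import *
np.set_printoptions(precision=3,suppress=True)
s=arm.sense();print(s['clock'],s['tcp_pos'],s['tool_rot']); K,E=cam('wrist');save('wrist','w2.png')
for l in ['plain_roll_a','flat_roll_a','barrel_roll']:
    print(l,[(round(d['p'],2),w(E,d['position'])) for d in tip_of('wrist',l)])
E
```

```text
3.5 [0.398 0.15  0.231] [-0.     1.    -0.014 -0.   ]
plain_roll_a [(0.7, array([ 0.401,  0.151, -0.006]))]
flat_roll_a [(0.85, array([ 0.363,  0.293, -0.004])), (0.61, array([0.519, 0.259, 0.002]))]
barrel_roll [(0.68, array([ 0.469,  0.378, -0.002]))]
```

View pics/w2.png

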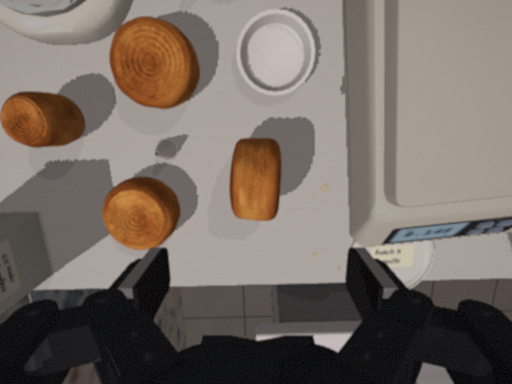

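The roll shows upright at column 256, midway between the fingers, and tip_of agrees with (0.399, 0.151). Descending and gripping.

{"fn": "carry_out", "kwargs": {"motion": [{"x": 0,"y": 0,"z": -0.04,"ax": 0,"ay": 0,"az": 0},{"x": 0,"y": 0,"z": -0.04,"ax": 0,"ay": 0,"az": 0},{"x": 0,"y": 0,"z": -0.04,"ax": 0,"ay": 0,"az": 0},{"x": 0,"y": 0,"z": -0.03,"ax": 0,"ay": 0,"az": 0},{"x": 0,"y": 0,"z": -0.02,"ax": 0,"ay": 0,"az": 0},{"x": 0,"y": 0,"z": -0.016,"ax": 0,"ay": 0,"az": 0},{"x": 0,"y": 0,"z": -0.01,"ax": 0,"ay": 0,"az": 0},{"x": 0,"y": 0,"z": 0,"ax": 0,"ay": 0,"az": 0}]}}

```text
clock: 4.7
tcp_pos: [0.3983, 0.1482, 0.035]
tool_rot: [0.0, 1.0, -0.016, -0.0]
ft_force: [0.6, -0.3, 0.3]
gripper_width: 1.0
grip_force: 0.0
```

{"fn": "carry_out", "kwargs": {"jaw": 0, "motion": [{"x": 0,"y": 0,"z": 0,"ax": 0,"ay": 0,"az": 0},{"x": 0,"y": 0,"z": 0,"ax": 0,"ay": 0,"az": 0},{"x": 0,"y": 0,"z": 0,"ax": 0,"ay": 0,"az": 0},{"x": 0,"y": 0,"z": 0,"ax": 0,"ay": 0,"az": 0},{"x": 0,"y": 0,"z": 0,"ax": 0,"ay": 0,"az": 0},{"x": 0,"y": 0,"z": 0,"ax": 0,"ay": 0,"az": 0},{"x": 0,"y": 0,"z": 0,"ax": 0,"ay": 0,"az": 0},{"x": 0,"y": 0,"z": 0,"ax": 0,"ay": 0,"az": 0}]}}

```text
clock: 5.7
tcp_pos: [0.3991, 0.1487, 0.0363]
tool_rot: [-0.0, 1.0, -0.016, 0.001]
ft_force: [-0.7, 0.2, 6.1]
gripper_width: 0.602
grip_force: 62.3
```

{"fn": "carry_out", "kwargs": {"motion": [{"x": 0,"y": 0,"z": 0.02,"ax": 0,"ay": 0,"az": 0},{"x": 0,"y": 0,"z": 0.04,"ax": 0,"ay": 0,"az": 0},{"x": 0,"y": 0,"z": 0.05,"ax": 0,"ay": 0,"az": 0},{"x": 0,"y": 0,"z": 0.05,"ax": 0,"ay": 0,"az": 0},{"x": 0,"y": 0,"z": 0.04,"ax": 0,"ay": 0,"az": 0},{"x": 0,"y": -0.02,"z": 0,"ax": 0,"ay": 0,"az": 0.1},{"x": 0,"y": -0.04,"z": 0,"ax": 0,"ay": 0,"az": 0.14},{"x": 0,"y": -0.04,"z": 0,"ax": 0,"ay": 0,"az": 0.14},{"x": 0,"y": -0.04,"z": 0,"ax": 0,"ay": 0,"az": 0.14},{"x": 0,"y": -0.04,"z": 0,"ax": 0,"ay": 0,"az": 0.14}]}}

```text
clock: 6.95
tcp_pos: [0.398, -0.0328, 0.235]
tool_rot: [-0.0, 0.95, 0.312, -0.0]
ft_force: [1.6, 0.0, -0.4]
gripper_width: 0.605
grip_force: 62.7
```

{"fn": "carry_out", "kwargs": {"motion": [{"x": 0,"y": -0.04,"z": 0,"ax": 0,"ay": 0,"az": 0.14},{"x": 0,"y": -0.04,"z": 0,"ax": 0,"ay": 0,"az": 0.14},{"x": 0,"y": -0.04,"z": 0,"ax": 0,"ay": 0,"az": 0.14},{"x": 0,"y": -0.04,"z": 0,"ax": 0,"ay": 0,"az": 0.14},{"x": 0.005,"y": -0.04,"z": 0,"ax": 0,"ay": 0,"az": 0.14},{"x": 0.005,"y": -0.04,"z": 0,"ax": 0,"ay": 0,"az": 0.14},{"x": 0.01,"y": -0.03,"z": 0,"ax": 0,"ay": 0,"az": 0.08},{"x": 0,"y": -0.02,"z": 0,"ax": 0,"ay": 0,"az": 0},{"x": 0,"y": -0.005,"z": 0,"ax": 0,"ay": 0,"az": 0},{"x": 0,"y": 0,"z": 0,"ax": 0,"ay": 0,"az": 0}]}}

```text
clock: 8.2
tcp_pos: [0.4182, -0.3261, 0.2353]
tool_rot: [-0.0, 0.715, 0.699, 0.0]
ft_force: [0.4, 0.2, -0.5]
gripper_width: 0.605
grip_force: 62.7
```

```bash
python3 - <<'E'
from h import *
np.set_printoptions(precision=3,suppress=True)
s=arm.sense();print(s['clock'],s['tcp_pos'],s['tool_rot'],s['gripper_width'],s['joint_pos']); K,E=cam('wrist');save('wrist','w3.png')
for l in ['oak_tray','plain_roll_a']:
    print(l,[(round(d['p'],2),w(E,d['position'])) for d in tip_of('wrist',l)])
E
```

```text
8.2 [ 0.418 -0.326  0.235] [-0.     0.715  0.699  0.   ] 0.6049640421158147 [-0.732  0.067  1.378  0.     1.697 -0.709]
oak_tray [(0.89, array([ 0.511, -0.331, -0.001]))]
plain_roll_a [(0.96, array([ 0.419, -0.33 ,  0.197]))]
```

View pics/w3.png

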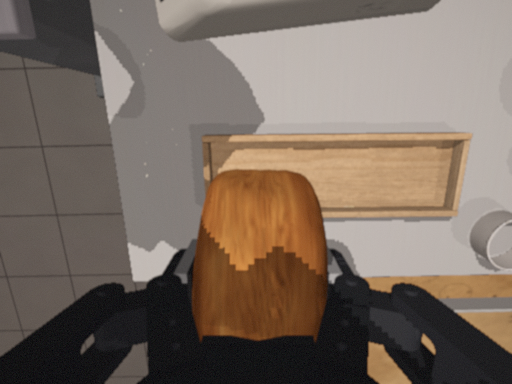

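```bash
python3 - <<'E'
from h import *
np.set_printoptions(precision=4,suppress=True)
K,E=cam('wrist')
for u,v in [(203,135),(470,132),(458,216),(330,133),(330,217)]: print(u,v,ray(K,E,u,v,.026))
im=cv2.imread('pics/top0.png');K,E=cam('top')
c=im[115:265,365:440];cv2.imwrite('pics/tray.png',cv2.resize(c,None,fx=4,fy=4,interpolation=cv2.INTER_CUBIC))
E
```

```text
203 135 [ 0.3569 -0.2771  0.026 ]
470 132 [ 0.6654 -0.2802  0.026 ]
458 216 [ 0.6681 -0.3826  0.026 ]
330 133 [ 0.5037 -0.2779  0.026 ]
330 217 [ 0.5084 -0.3806  0.026 ]
```

View pics/tray.png

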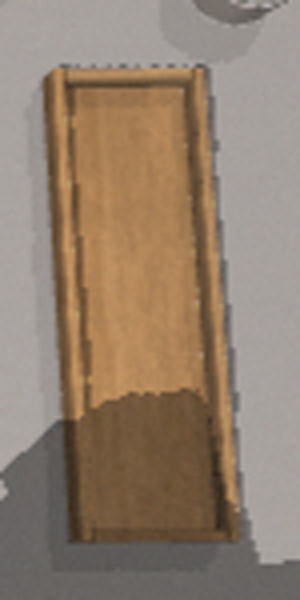

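The tray rim measures 102.6 mm wide (102 expected). Its centre line is at y ≈ −0.328 near x = 0.42, with yaw about −0.7°. Roll A hangs upright and is aligned, so I'm lowering it.

{"fn": "carry_out", "kwargs": {"motion": [{"x": 0,"y": -0.001,"z": -0.04,"ax": 0,"ay": 0,"az": 0},{"x": 0,"y": 0,"z": -0.04,"ax": 0,"ay": 0,"az": 0},{"x": 0,"y": 0,"z": -0.04,"ax": 0,"ay": 0,"az": 0},{"x": 0,"y": 0,"z": -0.03,"ax": 0,"ay": 0,"az": 0},{"x": 0,"y": 0,"z": -0.02,"ax": 0,"ay": 0,"az": 0},{"x": 0,"y": 0,"z": -0.01,"ax": 0,"ay": 0,"az": 0},{"x": 0,"y": 0,"z": -0.006,"ax": 0,"ay": 0,"az": 0},{"x": 0,"y": 0,"z": -0.005,"ax": 0,"ay": 0,"az": 0},{"x": 0,"y": 0,"z": -0.001,"ax": 0,"ay": 0,"az": 0},{"x": 0,"y": 0,"z": 0,"ax": 0,"ay": 0,"az": 0}]}}

```text
clock: 9.6
tcp_pos: [0.4185, -0.3278, 0.0437]
tool_rot: [0.0, 0.715, 0.699, 0.0]
ft_force: [-0.7, 0.0, -0.5]
gripper_width: 0.597
grip_force: 62.7
```

{"fn": "carry_out", "kwargs": {"motion": [{"x": 0,"y": 0,"z": -0.001,"ax": 0,"ay": 0,"az": 0},{"x": 0,"y": 0,"z": -0.001,"ax": 0,"ay": 0,"az": 0},{"x": 0,"y": 0,"z": 0,"ax": 0,"ay": 0,"az": 0}]}}

```text
clock: 9.98
tcp_pos: [0.4186, -0.3278, 0.0423]
tool_rot: [0.0, 0.715, 0.699, -0.0]
ft_force: [-2.1, 2.0, 5.4]
gripper_width: 0.607
grip_force: 63.5
```

{"fn": "carry_out", "kwargs": {"jaw": 0.8, "motion": [{"x": 0,"y": 0,"z": 0,"ax": 0,"ay": 0,"az": 0},{"x": 0,"y": 0,"z": 0,"ax": 0,"ay": 0,"az": 0},{"x": 0,"y": 0,"z": 0,"ax": 0,"ay": 0,"az": 0},{"x": 0,"y": 0,"z": 0,"ax": 0,"ay": 0,"az": 0},{"x": 0,"y": 0,"z": 0.02,"ax": 0,"ay": 0,"az": 0},{"x": 0,"y": 0,"z": 0.04,"ax": 0,"ay": 0,"az": 0},{"x": 0,"y": 0,"z": 0.05,"ax": 0,"ay": 0,"az": 0},{"x": 0,"y": 0,"z": 0.05,"ax": 0,"ay": 0,"az": 0},{"x": 0,"y": 0,"z": 0.03,"ax": 0,"ay": 0,"az": 0},{"x": 0,"y": 0,"z": 0,"ax": 0,"ay": 0,"az": 0}]}}

```text
clock: 11.22
tcp_pos: [0.4192, -0.3283, 0.2342]
tool_rot: [0.003, 0.715, 0.699, 0.0]
ft_force: [0.2, 0.2, -1.2]
gripper_width: 0.8
grip_force: 0.0
```

{"fn": "carry_out", "kwargs": {"jaw": 1, "motion": [{"x": 0.02,"y": 0.02,"z": 0,"ax": 0,"ay": 0,"az": -0.05},{"x": 0.035,"y": 0.035,"z": 0,"ax": 0,"ay": 0,"az": -0.09},{"x": 0.035,"y": 0.035,"z": 0,"ax": 0,"ay": 0,"az": -0.09},{"x": 0.035,"y": 0.035,"z": 0,"ax": 0,"ay": 0,"az": -0.09},{"x": 0.035,"y": 0.035,"z": 0,"ax": 0,"ay": 0,"az": -0.09},{"x": 0.035,"y": 0.035,"z": 0,"ax": 0,"ay": 0,"az": -0.09},{"x": 0.035,"y": 0.035,"z": 0,"ax": 0,"ay": 0,"az": -0.09},{"x": 0.03,"y": 0.03,"z": 0,"ax": 0,"ay": 0,"az": -0.09},{"x": 0.017,"y": 0.013,"z": 0,"ax": 0,"ay": 0,"az": -0.03},{"x": 0,"y": 0,"z": 0,"ax": 0,"ay": 0,"az": 0}]}}

```text
clock: 12.48
tcp_pos: [0.6955, -0.0534, 0.2283]
tool_rot: [-0.001, 0.913, 0.408, -0.002]
ft_force: [-0.6, -0.1, 0.4]
gripper_width: 1.0
grip_force: 0.0
```

```bash
cat > look.py <<'E'
import sys
from h import *
np.set_printoptions(precision=3,suppress=True)
s=arm.sense();q=s['tool_rot'];print(s['clock'],s['tcp_pos'],'yaw',np.degrees(2*np.arctan2(q[2],q[1]))-90); K,E=cam('wrist');save('wrist',sys.argv[1])
for l in sys.argv[2:]:
    print(l,[(round(d['p'],2),w(E,d['position'])) for d in tip_of('wrist',l)])
E
python3 look.py w4.png choc_roll plain_roll_a oak_tray
```

```text
12.475 [ 0.695 -0.053  0.228] yaw -41.814822134586244
choc_roll [(0.7, array([ 0.693, -0.057,  0.007]))]
plain_roll_a [(0.78, array([ 0.68 ,  0.135, -0.003]))]
oak_tray []
```

View pics/w4.png

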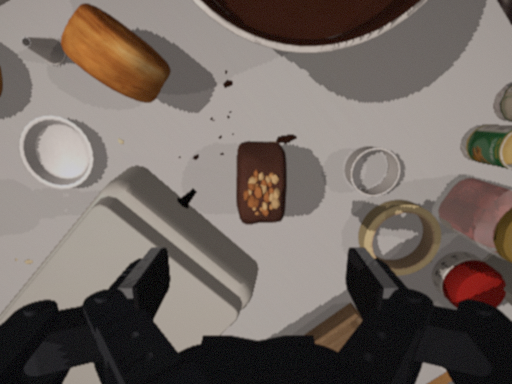

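Choc is centred between the fingers (column 261, row 180), aligned, with its nuts up. The gripper clears the scale corner. Gripping.

{"fn": "carry_out", "kwargs": {"motion": [{"x": 0.001,"y": -0.003,"z": -0.04,"ax": 0,"ay": 0,"az": 0},{"x": 0,"y": 0,"z": -0.04,"ax": 0,"ay": 0,"az": 0},{"x": 0,"y": 0,"z": -0.04,"ax": 0,"ay": 0,"az": 0},{"x": 0,"y": 0,"z": -0.03,"ax": 0,"ay": 0,"az": 0},{"x": 0,"y": 0,"z": -0.02,"ax": 0,"ay": 0,"az": 0},{"x": 0,"y": 0,"z": -0.01,"ax": 0,"ay": 0,"az": 0},{"x": 0,"y": 0,"z": -0.008,"ax": 0,"ay": 0,"az": 0},{"x": 0,"y": 0,"z": 0,"ax": 0,"ay": 0,"az": 0}]}}

```text
clock: 13.68
tcp_pos: [0.6965, -0.0576, 0.0436]
tool_rot: [0.0, 0.913, 0.407, 0.0]
ft_force: [-0.5, -0.1, 0.8]
gripper_width: 0.999
grip_force: 0.0
```

{"fn": "carry_out", "kwargs": {"jaw": 0, "motion": [{"x": 0,"y": 0,"z": 0,"ax": 0,"ay": 0,"az": 0},{"x": 0,"y": 0,"z": 0,"ax": 0,"ay": 0,"az": 0},{"x": 0,"y": 0,"z": 0,"ax": 0,"ay": 0,"az": 0},{"x": 0,"y": 0,"z": 0,"ax": 0,"ay": 0,"az": 0},{"x": 0,"y": 0,"z": 0,"ax": 0,"ay": 0,"az": 0},{"x": 0,"y": 0,"z": 0,"ax": 0,"ay": 0,"az": 0},{"x": 0,"y": 0,"z": 0,"ax": 0,"ay": 0,"az": 0},{"x": 0,"y": 0,"z": 0,"ax": 0,"ay": 0,"az": 0}]}}

```text
clock: 14.68
tcp_pos: [0.6971, -0.0576, 0.0447]
tool_rot: [0.001, 0.913, 0.407, 0.001]
ft_force: [-0.5, 0.3, 5.1]
gripper_width: 0.578
grip_force: 64.1
```

{"fn": "carry_out", "kwargs": {"motion": [{"x": 0,"y": 0,"z": 0.02,"ax": 0,"ay": 0,"az": 0},{"x": 0,"y": 0,"z": 0.04,"ax": 0,"ay": 0,"az": 0},{"x": 0,"y": 0,"z": 0.05,"ax": 0,"ay": 0,"az": 0},{"x": 0,"y": 0,"z": 0.05,"ax": 0,"ay": 0,"az": 0},{"x": 0,"y": 0,"z": 0.03,"ax": 0,"ay": 0,"az": 0},{"x": -0.02,"y": -0.03,"z": 0,"ax": 0,"ay": 0,"az": 0.06},{"x": -0.025,"y": -0.035,"z": 0,"ax": 0,"ay": 0,"az": 0.1},{"x": -0.025,"y": -0.035,"z": 0,"ax": 0,"ay": 0,"az": 0.1},{"x": -0.025,"y": -0.035,"z": 0,"ax": 0,"ay": 0,"az": 0.1},{"x": -0.025,"y": -0.035,"z": 0,"ax": 0,"ay": 0,"az": 0.1}]}}

```text
clock: 15.92
tcp_pos: [0.5752, -0.2285, 0.2341]
tool_rot: [0.0, 0.795, 0.606, 0.0]
ft_force: [0.7, -0.9, -0.7]
gripper_width: 0.582
grip_force: 63.3
```

{"fn": "carry_out", "kwargs": {"motion": [{"x": -0.025,"y": -0.035,"z": 0,"ax": 0,"ay": 0,"az": 0.1},{"x": -0.025,"y": -0.035,"z": 0,"ax": 0,"ay": 0,"az": 0.1},{"x": -0.014,"y": -0.024,"z": 0,"ax": 0,"ay": 0,"az": 0.055},{"x": 0,"y": -0.008,"z": 0,"ax": 0,"ay": 0,"az": 0},{"x": 0,"y": 0,"z": 0,"ax": 0,"ay": 0,"az": 0}]}}

```text
clock: 16.55
tcp_pos: [0.5126, -0.3295, 0.2335]
tool_rot: [-0.0, 0.713, 0.701, 0.0]
ft_force: [0.3, 0.1, -2.2]
gripper_width: 0.578
grip_force: 63.3
```

```bash
python3 look.py w5.png choc_roll plain_roll_a oak_tray
```

```text
16.55 [ 0.513 -0.329  0.234] yaw -1.0385017704266204
choc_roll [(0.92, array([ 0.511, -0.331,  0.191]))]
plain_roll_a [(0.84, array([ 0.416, -0.328,  0.004]))]
oak_tray [(0.6, array([ 0.514, -0.332, -0.   ]))]
```

View pics/w5.png

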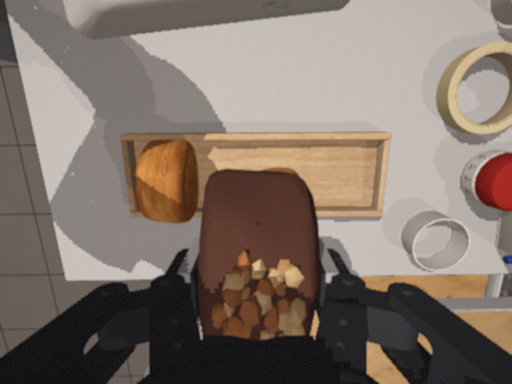

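Roll A stands well in the tray at (167,180). Choc is centred over the tray with its nuts up. Lowering.

{"fn": "carry_out", "kwargs": {"motion": [{"x": 0,"y": 0,"z": -0.04,"ax": 0,"ay": 0,"az": 0},{"x": 0,"y": 0,"z": -0.04,"ax": 0,"ay": 0,"az": 0},{"x": 0,"y": 0,"z": -0.04,"ax": 0,"ay": 0,"az": 0},{"x": 0,"y": 0,"z": -0.03,"ax": 0,"ay": 0,"az": 0},{"x": 0,"y": 0,"z": -0.015,"ax": 0,"ay": 0,"az": 0},{"x": 0,"y": 0,"z": -0.01,"ax": 0,"ay": 0,"az": 0},{"x": 0,"y": 0,"z": -0.005,"ax": 0,"ay": 0,"az": 0},{"x": 0,"y": 0,"z": -0.002,"ax": 0,"ay": 0,"az": 0},{"x": 0,"y": 0,"z": -0.001,"ax": 0,"ay": 0,"az": 0},{"x": 0,"y": 0,"z": 0,"ax": 0,"ay": 0,"az": 0}]}}

```text
clock: 18.0
tcp_pos: [0.5126, -0.3297, 0.0508]
tool_rot: [0.0, 0.713, 0.701, 0.0]
ft_force: [0.4, -0.8, -0.3]
gripper_width: 0.575
grip_force: 63.3
```

{"fn": "carry_out", "kwargs": {"motion": [{"x": 0,"y": 0,"z": -0.001,"ax": 0,"ay": 0,"az": 0},{"x": 0,"y": 0,"z": -0.001,"ax": 0,"ay": 0,"az": 0},{"x": 0,"y": 0,"z": 0,"ax": 0,"ay": 0,"az": 0}]}}

```text
clock: 18.38
tcp_pos: [0.5126, -0.3299, 0.0507]
tool_rot: [0.001, 0.713, 0.701, -0.0]
ft_force: [-6.1, 3.3, 10.6]
gripper_width: 0.576
grip_force: 64.7
```

{"fn": "carry_out", "kwargs": {"jaw": 0.8, "motion": [{"x": 0,"y": 0,"z": 0,"ax": 0,"ay": 0,"az": 0},{"x": 0,"y": 0,"z": 0,"ax": 0,"ay": 0,"az": 0},{"x": 0,"y": 0,"z": 0,"ax": 0,"ay": 0,"az": 0},{"x": 0,"y": 0,"z": 0,"ax": 0,"ay": 0,"az": 0},{"x": 0,"y": 0,"z": 0.02,"ax": 0,"ay": 0,"az": 0},{"x": 0,"y": 0,"z": 0.04,"ax": 0,"ay": 0,"az": 0},{"x": 0,"y": 0,"z": 0.05,"ax": 0,"ay": 0,"az": 0},{"x": 0,"y": 0,"z": 0.05,"ax": 0,"ay": 0,"az": 0},{"x": 0,"y": 0,"z": 0.025,"ax": 0,"ay": 0,"az": 0},{"x": 0,"y": 0,"z": 0,"ax": 0,"ay": 0,"az": 0}]}}

```text
clock: 19.62
tcp_pos: [0.5131, -0.3301, 0.2374]
tool_rot: [0.003, 0.713, 0.701, 0.001]
ft_force: [0.3, 0.0, -0.1]
gripper_width: 0.802
grip_force: 0.0
```

{"fn": "carry_out", "kwargs": {"jaw": 1, "motion": [{"x": 0.01,"y": 0.03,"z": 0,"ax": 0,"ay": 0,"az": 0},{"x": 0.015,"y": 0.045,"z": 0,"ax": 0,"ay": 0,"az": 0.02},{"x": 0.015,"y": 0.05,"z": 0,"ax": 0,"ay": 0,"az": 0.02},{"x": 0.015,"y": 0.05,"z": 0,"ax": 0,"ay": 0,"az": 0.02},{"x": 0.015,"y": 0.05,"z": 0,"ax": 0,"ay": 0,"az": 0.02},{"x": 0.02,"y": 0.05,"z": 0,"ax": 0,"ay": 0,"az": 0.02},{"x": 0.02,"y": 0.05,"z": 0,"ax": 0,"ay": 0,"az": 0.02},{"x": 0.02,"y": 0.05,"z": 0,"ax": 0,"ay": 0,"az": 0.03},{"x": 0.02,"y": 0.05,"z": 0,"ax": 0,"ay": 0,"az": 0.03},{"x": 0.015,"y": 0.04,"z": 0,"ax": 0,"ay": 0,"az": 0.01}]}}

```text
clock: 20.88
tcp_pos: [0.6773, 0.1375, 0.2313]
tool_rot: [-0.001, 0.643, 0.766, -0.001]
ft_force: [1.1, -0.0, -0.0]
gripper_width: 1.0
grip_force: 0.0
```

{"fn": "carry_out", "kwargs": {"motion": [{"x": 0,"y": 0,"z": 0,"ax": 0,"ay": 0,"az": 0},{"x": 0,"y": 0,"z": 0,"ax": 0,"ay": 0,"az": 0}]}}

```text
clock: 21.12
tcp_pos: [0.677, 0.1349, 0.232]
tool_rot: [-0.001, 0.643, 0.765, -0.001]
ft_force: [0.4, 0.0, 1.2]
gripper_width: 0.997
grip_force: 0.0
```

```bash
python3 look.py w6.png plain_roll_a tart_tin flat_roll_a
```

```text
21.125 [0.677 0.135 0.232] yaw 9.898380227960928
plain_roll_a [(0.57, array([ 0.68 ,  0.132, -0.003]))]
tart_tin [(0.61, array([ 0.53 ,  0.13 , -0.002]))]
flat_roll_a [(0.59, array([ 0.52 ,  0.258, -0.   ]))]
```

View pics/w6.png

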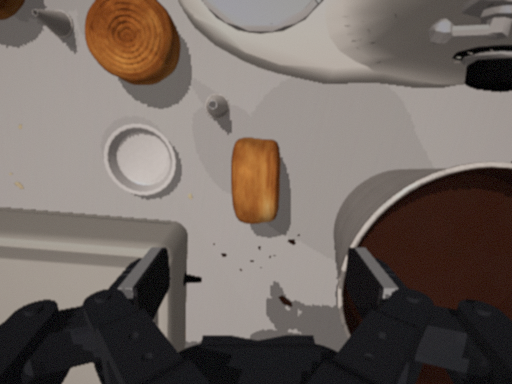

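Roll B is centred at (256,180) and aligned. The pot and mixer clear the fingers. Descending and gripping.

{"fn": "carry_out", "kwargs": {"motion": [{"x": 0.001,"y": -0.001,"z": -0.04,"ax": 0,"ay": 0,"az": 0},{"x": 0,"y": 0,"z": -0.04,"ax": 0,"ay": 0,"az": 0},{"x": 0,"y": 0,"z": -0.04,"ax": 0,"ay": 0,"az": 0},{"x": 0,"y": 0,"z": -0.03,"ax": 0,"ay": 0,"az": 0},{"x": 0,"y": 0,"z": -0.02,"ax": 0,"ay": 0,"az": 0},{"x": 0,"y": 0,"z": -0.016,"ax": 0,"ay": 0,"az": 0},{"x": 0,"y": 0,"z": -0.01,"ax": 0,"ay": 0,"az": 0},{"x": 0,"y": 0,"z": 0,"ax": 0,"ay": 0,"az": 0}]}}

```text
clock: 22.32
tcp_pos: [0.6783, 0.1344, 0.037]
tool_rot: [-0.0, 0.643, 0.766, -0.0]
ft_force: [-0.2, 0.1, 0.2]
gripper_width: 1.002
grip_force: 0.0
```

{"fn": "carry_out", "kwargs": {"jaw": 0, "motion": [{"x": 0,"y": 0,"z": 0,"ax": 0,"ay": 0,"az": 0},{"x": 0,"y": 0,"z": 0,"ax": 0,"ay": 0,"az": 0},{"x": 0,"y": 0,"z": 0,"ax": 0,"ay": 0,"az": 0},{"x": 0,"y": 0,"z": 0,"ax": 0,"ay": 0,"az": 0},{"x": 0,"y": 0,"z": 0,"ax": 0,"ay": 0,"az": 0},{"x": 0,"y": 0,"z": 0,"ax": 0,"ay": 0,"az": 0},{"x": 0,"y": 0,"z": 0,"ax": 0,"ay": 0,"az": 0},{"x": 0,"y": 0,"z": 0,"ax": 0,"ay": 0,"az": 0}]}}

```text
clock: 23.32
tcp_pos: [0.6791, 0.1345, 0.0388]
tool_rot: [0.001, 0.643, 0.766, 0.001]
ft_force: [-1.0, 0.1, 5.1]
gripper_width: 0.574
grip_force: 63.9
```

{"fn": "carry_out", "kwargs": {"motion": [{"x": 0,"y": 0,"z": 0.02,"ax": 0,"ay": 0,"az": 0},{"x": 0,"y": 0,"z": 0.04,"ax": 0,"ay": 0,"az": 0},{"x": 0,"y": 0,"z": 0.05,"ax": 0,"ay": 0,"az": 0},{"x": 0,"y": 0,"z": 0.05,"ax": 0,"ay": 0,"az": 0},{"x": 0,"y": 0,"z": 0.04,"ax": 0,"ay": 0,"az": 0},{"x": 0,"y": -0.02,"z": 0,"ax": 0,"ay": 0,"az": 0},{"x": -0.005,"y": -0.04,"z": 0,"ax": 0,"ay": 0,"az": -0.02},{"x": -0.005,"y": -0.04,"z": 0,"ax": 0,"ay": 0,"az": -0.02},{"x": -0.005,"y": -0.04,"z": 0,"ax": 0,"ay": 0,"az": -0.02},{"x": -0.005,"y": -0.04,"z": 0,"ax": 0,"ay": 0,"az": -0.02}]}}

```text
clock: 24.58
tcp_pos: [0.6573, -0.0476, 0.2358]
tool_rot: [-0.001, 0.674, 0.739, -0.001]
ft_force: [0.5, -0.6, -1.0]
gripper_width: 0.577
grip_force: 63.2
```

{"fn": "carry_out", "kwargs": {"motion": [{"x": -0.005,"y": -0.04,"z": 0,"ax": 0,"ay": 0,"az": -0.02},{"x": -0.005,"y": -0.04,"z": 0,"ax": 0,"ay": 0,"az": -0.02},{"x": -0.005,"y": -0.04,"z": 0,"ax": 0,"ay": 0,"az": -0.02},{"x": -0.008,"y": -0.04,"z": 0,"ax": 0,"ay": 0,"az": -0.02},{"x": -0.008,"y": -0.04,"z": 0,"ax": 0,"ay": 0,"az": -0.02},{"x": -0.01,"y": -0.04,"z": 0,"ax": 0,"ay": 0,"az": -0.01},{"x": -0.01,"y": -0.03,"z": 0,"ax": 0,"ay": 0,"az": 0},{"x": 0,"y": -0.012,"z": 0,"ax": 0,"ay": 0,"az": 0},{"x": 0,"y": -0.003,"z": 0,"ax": 0,"ay": 0,"az": 0},{"x": 0,"y": 0,"z": 0,"ax": 0,"ay": 0,"az": 0}]}}

```text
clock: 25.82
tcp_pos: [0.6078, -0.3297, 0.237]
tool_rot: [-0.0, 0.713, 0.701, 0.0]
ft_force: [-0.8, 0.2, -1.3]
gripper_width: 0.571
grip_force: 63.2
```

```bash
python3 look.py w7.png choc_roll plain_roll_a oak_tray
```

```text
25.825 [ 0.608 -0.33   0.237] yaw -0.9163660979532295
choc_roll [(0.67, array([ 0.51 , -0.328,  0.009]))]
plain_roll_a [(0.87, array([ 0.613, -0.328,  0.194])), (0.63, array([ 0.416, -0.331,  0.005]))]
oak_tray []
```

View pics/w7.png

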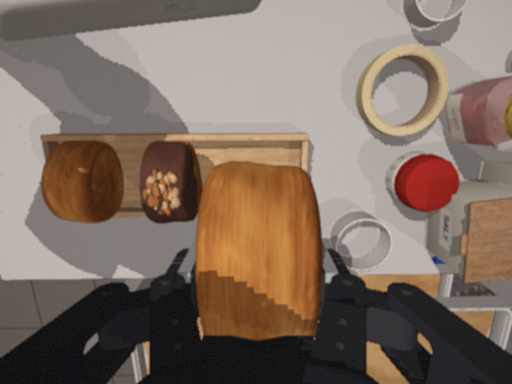

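A (83,180) and choc (170,182) both stand in the tray. B is over the free far end. Lowering.

{"fn": "carry_out", "kwargs": {"motion": [{"x": 0,"y": -0.001,"z": -0.04,"ax": 0,"ay": 0,"az": 0},{"x": 0,"y": 0,"z": -0.04,"ax": 0,"ay": 0,"az": 0},{"x": 0,"y": 0,"z": -0.04,"ax": 0,"ay": 0,"az": 0},{"x": 0,"y": 0,"z": -0.03,"ax": 0,"ay": 0,"az": 0},{"x": 0,"y": 0,"z": -0.02,"ax": 0,"ay": 0,"az": 0},{"x": 0,"y": 0,"z": -0.01,"ax": 0,"ay": 0,"az": 0},{"x": 0,"y": 0,"z": -0.007,"ax": 0,"ay": 0,"az": 0},{"x": 0,"y": 0,"z": -0.004,"ax": 0,"ay": 0,"az": 0},{"x": 0,"y": 0,"z": -0.001,"ax": 0,"ay": 0,"az": 0},{"x": 0,"y": 0,"z": 0,"ax": 0,"ay": 0,"az": 0}]}}

```text
clock: 27.28
tcp_pos: [0.6076, -0.3317, 0.0459]
tool_rot: [0.0, 0.713, 0.701, 0.0]
ft_force: [-0.3, -0.0, -1.1]
gripper_width: 0.576
grip_force: 63.2
```

{"fn": "carry_out", "kwargs": {"motion": [{"x": 0,"y": 0,"z": -0.001,"ax": 0,"ay": 0,"az": 0},{"x": 0,"y": 0,"z": -0.001,"ax": 0,"ay": 0,"az": 0},{"x": 0,"y": 0,"z": 0,"ax": 0,"ay": 0,"az": 0}]}}

```text
clock: 27.65
tcp_pos: [0.6076, -0.3318, 0.0448]
tool_rot: [0.001, 0.713, 0.701, 0.0]
ft_force: [-3.0, 1.9, 4.9]
gripper_width: 0.572
grip_force: 63.9
```

{"fn": "carry_out", "kwargs": {"jaw": 0.8, "motion": [{"x": 0,"y": 0,"z": 0,"ax": 0,"ay": 0,"az": 0},{"x": 0,"y": 0,"z": 0,"ax": 0,"ay": 0,"az": 0},{"x": 0,"y": 0,"z": 0,"ax": 0,"ay": 0,"az": 0},{"x": 0,"y": 0,"z": 0,"ax": 0,"ay": 0,"az": 0},{"x": 0,"y": 0,"z": 0.02,"ax": 0,"ay": 0,"az": 0},{"x": 0,"y": 0,"z": 0.04,"ax": 0,"ay": 0,"az": 0},{"x": 0,"y": 0,"z": 0.05,"ax": 0,"ay": 0,"az": 0},{"x": 0,"y": 0,"z": 0.05,"ax": 0,"ay": 0,"az": 0},{"x": 0,"y": 0,"z": 0.03,"ax": 0,"ay": 0,"az": 0},{"x": 0,"y": 0,"z": 0,"ax": 0,"ay": 0,"az": 0}]}}

```text
clock: 28.9
tcp_pos: [0.6083, -0.3321, 0.2389]
tool_rot: [0.004, 0.713, 0.701, 0.001]
ft_force: [-0.1, 0.0, 0.6]
gripper_width: 0.805
grip_force: 0.0
```

{"fn": "carry_out", "kwargs": {"jaw": 1, "motion": [{"x": -0.01,"y": 0.03,"z": 0,"ax": 0,"ay": 0,"az": 0},{"x": -0.017,"y": 0.045,"z": 0,"ax": 0,"ay": 0,"az": 0},{"x": -0.017,"y": 0.045,"z": 0,"ax": 0,"ay": 0,"az": 0},{"x": -0.017,"y": 0.045,"z": 0,"ax": 0,"ay": 0,"az": 0},{"x": -0.017,"y": 0.045,"z": 0,"ax": 0,"ay": 0,"az": 0},{"x": -0.017,"y": 0.045,"z": 0,"ax": 0,"ay": 0,"az": 0},{"x": -0.017,"y": 0.045,"z": 0,"ax": 0,"ay": 0,"az": 0},{"x": -0.017,"y": 0.045,"z": 0,"ax": 0,"ay": 0,"az": 0},{"x": -0.017,"y": 0.045,"z": 0,"ax": 0,"ay": 0,"az": 0},{"x": -0.012,"y": 0.045,"z": 0,"ax": 0,"ay": 0,"az": 0}]}}

```text
clock: 30.15
tcp_pos: [0.4481, 0.1047, 0.2326]
tool_rot: [-0.0, 0.713, 0.701, -0.0]
ft_force: [-0.3, -0.6, -0.5]
gripper_width: 0.997
grip_force: 0.0
```

{"fn": "carry_out", "kwargs": {"motion": [{"x": 0,"y": 0.045,"z": 0,"ax": 0,"ay": 0,"az": 0},{"x": 0,"y": 0.045,"z": 0,"ax": 0,"ay": 0,"az": 0},{"x": 0,"y": 0.045,"z": 0,"ax": 0,"ay": 0,"az": 0},{"x": 0,"y": 0.045,"z": 0,"ax": 0,"ay": 0,"az": 0},{"x": 0.005,"y": 0.045,"z": 0,"ax": 0,"ay": 0,"az": 0},{"x": 0.005,"y": 0.035,"z": 0,"ax": 0,"ay": 0,"az": 0},{"x": 0.006,"y": 0.015,"z": 0,"ax": 0,"ay": 0,"az": 0},{"x": 0,"y": 0,"z": 0,"ax": 0,"ay": 0,"az": 0},{"x": 0,"y": 0,"z": 0,"ax": 0,"ay": 0,"az": 0}]}}

```text
clock: 31.28
tcp_pos: [0.4652, 0.3777, 0.2329]
tool_rot: [0.0, 0.713, 0.701, -0.0]
ft_force: [-0.2, -0.1, 0.5]
gripper_width: 1.001
grip_force: 0.0
```

```bash
python3 look.py w8.png barrel_roll flat_roll_a
```

```text
31.275 [0.465 0.378 0.233] yaw -0.9990215021744149
barrel_roll [(0.75, array([0.469, 0.378, 0.002]))]
flat_roll_a [(0.77, array([ 0.52 ,  0.258, -0.003])), (0.57, array([ 0.359,  0.293, -0.005]))]
```

View pics/w8.png

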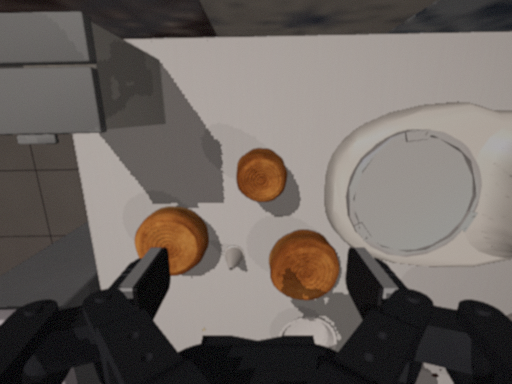

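The barrel is at (262,174), about 3 mm in +x from the tool axis. The flat rolls at (172,240) and (305,265) are clear of the fingers. Descending and gripping.

{"fn": "carry_out", "kwargs": {"motion": [{"x": 0.003,"y": 0.001,"z": -0.04,"ax": 0,"ay": 0,"az": 0},{"x": 0,"y": 0,"z": -0.04,"ax": 0,"ay": 0,"az": 0},{"x": 0,"y": 0,"z": -0.04,"ax": 0,"ay": 0,"az": 0},{"x": 0,"y": 0,"z": -0.03,"ax": 0,"ay": 0,"az": 0},{"x": 0,"y": 0,"z": -0.03,"ax": 0,"ay": 0,"az": 0},{"x": 0,"y": 0,"z": -0.02,"ax": 0,"ay": 0,"az": 0},{"x": 0,"y": 0,"z": -0.013,"ax": 0,"ay": 0,"az": 0},{"x": 0,"y": 0,"z": 0,"ax": 0,"ay": 0,"az": 0}]}}

```text
clock: 32.42
tcp_pos: [0.4682, 0.3792, 0.0199]
tool_rot: [-0.0, 0.713, 0.701, -0.0]
ft_force: [-0.3, 0.1, -0.4]
gripper_width: 1.001
grip_force: 0.0
```

{"fn": "carry_out", "kwargs": {"jaw": 0, "motion": [{"x": 0,"y": 0,"z": 0,"ax": 0,"ay": 0,"az": 0},{"x": 0,"y": 0,"z": 0,"ax": 0,"ay": 0,"az": 0},{"x": 0,"y": 0,"z": 0,"ax": 0,"ay": 0,"az": 0},{"x": 0,"y": 0,"z": 0,"ax": 0,"ay": 0,"az": 0},{"x": 0,"y": 0,"z": 0,"ax": 0,"ay": 0,"az": 0},{"x": 0,"y": 0,"z": 0,"ax": 0,"ay": 0,"az": 0},{"x": 0,"y": 0,"z": 0,"ax": 0,"ay": 0,"az": 0},{"x": 0,"y": 0,"z": 0,"ax": 0,"ay": 0,"az": 0}]}}

```text
clock: 33.42
tcp_pos: [0.4695, 0.3802, 0.0225]
tool_rot: [0.0, 0.713, 0.701, 0.002]
ft_force: [0.2, -0.2, 6.4]
gripper_width: 0.65
grip_force: 64.0
```

{"fn": "carry_out", "kwargs": {"motion": [{"x": 0,"y": 0,"z": 0.02,"ax": 0,"ay": 0,"az": 0},{"x": 0,"y": 0,"z": 0.04,"ax": 0,"ay": 0,"az": 0},{"x": 0,"y": 0,"z": 0.05,"ax": 0,"ay": 0,"az": 0},{"x": 0,"y": 0,"z": 0.05,"ax": 0,"ay": 0,"az": 0},{"x": 0,"y": 0,"z": 0.02,"ax": 0,"ay": 0,"az": 0},{"x": 0,"y": -0.02,"z": 0,"ax": 0,"ay": 0,"az": 0},{"x": 0,"y": -0.035,"z": 0,"ax": 0,"ay": 0,"az": 0},{"x": 0,"y": -0.035,"z": 0,"ax": 0,"ay": 0,"az": 0},{"x": 0,"y": -0.035,"z": 0,"ax": 0,"ay": 0,"az": 0},{"x": 0.005,"y": -0.035,"z": 0,"ax": 0,"ay": 0,"az": 0}]}}

```text
clock: 34.67
tcp_pos: [0.473, 0.2183, 0.2016]
tool_rot: [0.0, 0.713, 0.701, 0.0]
ft_force: [1.2, -0.4, -1.2]
gripper_width: 0.646
grip_force: 63.7
```

{"fn": "carry_out", "kwargs": {"motion": [{"x": 0.02,"y": -0.035,"z": 0,"ax": 0,"ay": 0,"az": 0},{"x": 0.02,"y": -0.03,"z": 0,"ax": 0,"ay": 0,"az": 0},{"x": 0.015,"y": -0.02,"z": 0,"ax": 0,"ay": 0,"az": 0},{"x": 0.005,"y": -0.009,"z": 0,"ax": 0,"ay": 0,"az": 0},{"x": 0,"y": 0,"z": 0,"ax": 0,"ay": 0,"az": 0}]}}

```text
clock: 35.3
tcp_pos: [0.5332, 0.1254, 0.2007]
tool_rot: [-0.0, 0.713, 0.701, 0.0]
ft_force: [-0.6, -0.2, -1.4]
gripper_width: 0.651
grip_force: 63.8
```

```bash
python3 look.py w9.png barrel_roll tart_tin flat_roll_a
```

```text
35.3 [0.533 0.125 0.201] yaw -1.0067237542523486
barrel_roll [(0.59, array([0.535, 0.124, 0.179])), (0.37, array([0.531, 0.129, 0.002]))]
tart_tin [(0.62, array([0.531, 0.132, 0.002]))]
flat_roll_a [(0.7, array([ 0.356,  0.292, -0.004])), (0.59, array([ 0.524,  0.259, -0.003]))]
```

View pics/w9.png

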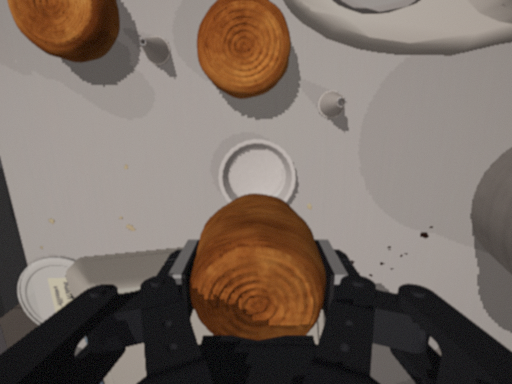

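```bash
python3 - <<'E'
from h import *
K,E=cam('wrist')
for p in [(258,139),(219,176),(297,176)]: print(p,ray(K,E,*p,.015))
E
```

```text
(258, 139) [0.53455674 0.17094367 0.015     ]
(219, 176) [0.49032246 0.1309356  0.015     ]
(297, 176) [0.57759698 0.12960463 0.015     ]
```

The tin centre comes out at about (0.534, 0.127): rim width measures 87 mm, and the top and wrist estimates agree within 3 mm. Lowering the barrel with a +2 mm y correction.

{"fn": "carry_out", "kwargs": {"motion": [{"x": 0,"y": 0.002,"z": -0.04,"ax": 0,"ay": 0,"az": 0},{"x": 0,"y": 0,"z": -0.04,"ax": 0,"ay": 0,"az": 0},{"x": 0,"y": 0,"z": -0.04,"ax": 0,"ay": 0,"az": 0},{"x": 0,"y": 0,"z": -0.03,"ax": 0,"ay": 0,"az": 0},{"x": 0,"y": 0,"z": -0.015,"ax": 0,"ay": 0,"az": 0},{"x": 0,"y": 0,"z": -0.006,"ax": 0,"ay": 0,"az": 0},{"x": 0,"y": 0,"z": -0.003,"ax": 0,"ay": 0,"az": 0},{"x": 0,"y": 0,"z": -0.001,"ax": 0,"ay": 0,"az": 0},{"x": 0,"y": 0,"z": 0,"ax": 0,"ay": 0,"az": 0},{"x": 0,"y": 0,"z": 0,"ax": 0,"ay": 0,"az": 0}]}}

```text
clock: 36.75
tcp_pos: [0.5337, 0.1275, 0.0258]
tool_rot: [0.0, 0.713, 0.701, 0.0]
ft_force: [0.6, 0.5, -1.7]
gripper_width: 0.647
grip_force: 63.7
```

{"fn": "carry_out", "kwargs": {"motion": [{"x": 0,"y": 0,"z": -0.001,"ax": 0,"ay": 0,"az": 0},{"x": 0,"y": 0,"z": -0.001,"ax": 0,"ay": 0,"az": 0},{"x": 0,"y": 0,"z": 0,"ax": 0,"ay": 0,"az": 0}]}}

```text
clock: 37.12
tcp_pos: [0.5336, 0.1274, 0.0245]
tool_rot: [0.0, 0.713, 0.701, 0.0]
ft_force: [-3.1, -1.3, 7.0]
gripper_width: 0.65
grip_force: 64.9
```

{"fn": "carry_out", "kwargs": {"jaw": 1, "motion": [{"x": 0,"y": 0,"z": 0,"ax": 0,"ay": 0,"az": 0},{"x": 0,"y": 0,"z": 0,"ax": 0,"ay": 0,"az": 0},{"x": 0,"y": 0,"z": 0,"ax": 0,"ay": 0,"az": 0},{"x": 0,"y": 0,"z": 0,"ax": 0,"ay": 0,"az": 0},{"x": 0,"y": 0,"z": 0.02,"ax": 0,"ay": 0,"az": 0},{"x": 0,"y": 0,"z": 0.04,"ax": 0,"ay": 0,"az": 0},{"x": 0,"y": 0,"z": 0.05,"ax": 0,"ay": 0,"az": 0},{"x": 0,"y": 0,"z": 0.05,"ax": 0,"ay": 0,"az": 0},{"x": 0,"y": 0,"z": 0.05,"ax": 0,"ay": 0,"az": 0},{"x": 0,"y": 0,"z": 0,"ax": 0,"ay": 0,"az": 0}]}}

```text
clock: 38.38
tcp_pos: [0.5351, 0.1277, 0.2386]
tool_rot: [0.003, 0.713, 0.701, 0.004]
ft_force: [-0.0, -0.1, -0.2]
gripper_width: 0.997
grip_force: 0.0
```

{"fn": "carry_out", "kwargs": {"motion": [{"x": -0.02,"y": -0.01,"z": 0,"ax": 0,"ay": 0,"az": 0},{"x": -0.03,"y": -0.03,"z": 0,"ax": 0,"ay": 0,"az": 0},{"x": -0.03,"y": -0.03,"z": 0,"ax": 0,"ay": 0,"az": 0},{"x": -0.03,"y": -0.03,"z": 0,"ax": 0,"ay": 0,"az": 0},{"x": -0.02,"y": -0.02,"z": 0,"ax": 0,"ay": 0,"az": 0},{"x": 0,"y": 0,"z": 0,"ax": 0,"ay": 0,"az": 0},{"x": 0,"y": 0,"z": 0,"ax": 0,"ay": 0,"az": 0}]}}

```text
clock: 39.25
tcp_pos: [0.4035, 0.0077, 0.2328]
tool_rot: [-0.0, 0.713, 0.701, -0.0]
ft_force: [0.2, -0.6, -0.1]
gripper_width: 0.999
grip_force: 0.0
```

```bash
python3 - <<'E'
from h import *
np.set_printoptions(precision=3,suppress=True)
for n in ['top','scene']:
    K,E=cam(n);im=save(n,n+'1.png')
    for l in ['tart_tin','barrel_roll','oak_tray','choc_roll','plain_roll_a','flat_roll_a']:
        print(n,l,[(round(d['p'],2),w(E,d['position'])) for d in tip_of(n,l)])
    if n=='top': cv2.imwrite('pics/topc.png',cv2.resize(im[100:270,140:440,::-1],None,fx=2.6,fy=2.6,interpolation=cv2.INTER_CUBIC))
E
```

```text
top tart_tin [(0.69, array([0.538, 0.127, 0.001]))]
top barrel_roll [(0.8, array([0.533, 0.134, 0.006])), (0.42, array([ 0.512, -0.327,  0.009]))]
top oak_tray [(0.72, array([ 0.513, -0.329,  0.007]))]
top choc_roll [(0.93, array([ 0.513, -0.333,  0.007]))]
top plain_roll_a [(0.72, array([ 0.414, -0.33 ,  0.005])), (0.55, array([ 0.608, -0.332,  0.007])), (0.17, array([0.535, 0.129, 0.002]))]
top flat_roll_a [(0.98, array([ 0.36 ,  0.292, -0.006])), (0.86, array([0.526, 0.254, 0.001]))]
scene tart_tin [(0.57, array([0.531, 0.124, 0.002]))]
scene barrel_roll [(0.58, array([0.534, 0.127, 0.003])), (0.44, array([ 0.353,  0.292, -0.002]))]
scene oak_tray [(0.56, array([ 0.511, -0.331,  0.002])), (0.42, array([ 0.61 , -0.332,  0.008]))]
scene choc_roll [(0.6, array([ 0.515, -0.327,  0.001]))]
scene plain_roll_a [(0.97, array([ 0.607, -0.332,  0.007])), (0.95, array([ 0.414, -0.326,  0.004]))]
scene flat_roll_a [(0.81, array([ 0.356,  0.296, -0.003])), (0.73, array([0.522, 0.26 , 0.   ]))]
```

View pics/topc.png

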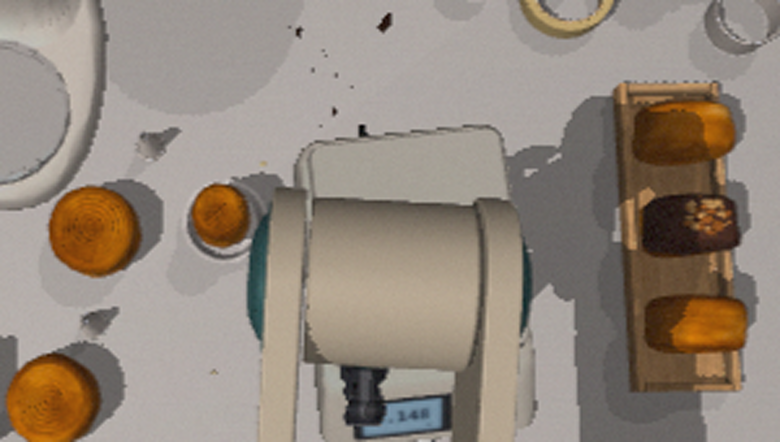

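The row stands in the tray as plain (690,130), choc with nuts up (690,225), plain (697,323). The barrel stands in the tin at (220,215), with its offset explained by parallax, and the flat rolls have not moved. Handing in.

```bash
python3 -c "
from workcell import arm
print(arm.job_done())"
```

```text
the job is handed in; nothing more can be done
None
```

I handed the job in: the chocolate-and-nut roll stands mid-tray with its nuts up and a plain roll towards each end, the barrel stands in the tart tin, and the flat rolls have not moved; no verdict came back, but the last camera check put everything within tolerance.

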